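# Push the length-stop slide home against the pin stop

## Task

Set the slide on the bench rail for the next length: with your fingertips press down the grooved plate in the middle of the slide to free its brake, keep it pressed while you push the slide along the rail until it is fully home against the stop with the upright pin (not the low plain one), then let go so that the plate springs up and the brake holds. Do not force the slide along with the brake on; pick nothing up, and leave the loose things round the rail where they are.

Things in the scene. Friction and masses are not known exactly. Their poses are not given: they have to be found in the camera images.
- rail: fixed straight rail on a 100 x 400 x 8 mm base plate; origin at the centre of its underside on the table, its y axis runs along the rail, x across it, z up. The rail's flat top, with graduations, is 50 mm wide and 34 mm above the table
- slide (a joint): position in m of the slide along the rail: 0 at the rail's middle, growing along the rail's +y. While the plate in its middle is up, a friction brake holds it (slipping only at about 13 N). With the plate down 2 mm or more it slides freely (about 1 N), and a fingertip pressing on the plate carries it along by friction or by pushing on a shoulder
- slide_mid (a point): middle of the slide, on its deck 44 mm above the table. The slide is a plain steel saddle 92 mm across the rail and 110 mm along it (end faces 55 mm either side of this point), with a raised shoulder at each end, top 72 mm above the table; the well between the shoulders is 64 mm long and open across the rail
- brake_plate (a joint): how far in m the plate in the slide's middle is pressed down: 0 up (brake on), 0.008 fully down. Its spring needs about 6 N to start moving and 11 N fully down; the brake is free from about 0.002
- plate_top (a point): centre of the top of the grooved steel plate, 56 x 56 mm, that lies in the well in the middle of the slide; 60 mm above the table when up, 52 mm when fully down; it moves with the slide and is always at the slide's middle along and across the rail
- pin_stop: steel block clamped over the rail, 78 mm across the rail, 30 mm along it (faces 15 mm either side of its origin) and 55 mm tall, carrying an upright headed pin that reaches 100 mm above the table; fixed; origin on the rail's centre line at table level; it may be on either side of the slide. With the slide home against it the middle of the slide is 70 mm from this origin
- plain_stop: the other stop, the same block without a pin, on the other side of the slide; fixed; origin on the rail's centre line at table level
- fixture_weight: grey turned steel weight with a knob, 33 mm diameter, 70 mm tall, standing behind the rail; origin at the centre of its underside; loose bystander
- gas_nozzle: copper tube standing on end, 22 mm diameter, 66 mm tall, just in front of the rail; origin at the centre of its underside; loose bystander
- hex_bolt: steel hex bolt lying on its side, 23 x 78 x 20 mm, just in front of the rail; origin at the centre of its underside; loose bystander
- c_clamp: C-clamp lying flat, 106 x 71 x 18 mm, behind the rail; origin at the centre of its underside; loose bystander
- paste_tin: black round tin, 56 mm diameter, 62 mm tall, to the right of the rail's far side; origin at the centre of its underside; loose bystander
- weld_bracket: welded bracket, base plate with an upright tab, 62 x 105 x 52 mm, to the right of the rail; origin at the centre of its underside; loose bystander

How it is judged:
By the outcome, as a careful person would: the job done as asked, in the order asked, and still so for the second after the job is handed in, with the robot touching nothing.
It also fails if it takes over 32 s, if anything falls off the work surface, if the arm or the gripper's body presses on something with over 40 N, if the wrist force passes 120 N, or if a joint passes its speed limit or range.

## Robot

A 6-joint arm with a two-finger parallel gripper is mounted at the origin on a cart in front of the work surface, level with it; the furniture and walls round the work are solid. World frame = base frame: x ahead of the robot, y to its left, z up, the work surface at z = 0. Lengths are in m, angles in rad, forces in N, time in s.
With the tool pointing down it reaches from about 0.275 to 0.75 m from the base axis. Payload 10.2 kg.
Tool frame: the origin (TCP) lies midway between the tips of the shut fingers; the grasp point (between the pads) lies 19 mm behind it (r.grip_depth is the distance from the TCP to the grasp point, in m); z points along the fingers, y is the line along which they close (so a half turn about z gives the same grasp; the last joint's range is limited). The gripper opens to 85 mm and grips with 20 to 120 N. Pads are 22 mm wide; open, the fingers measure 114 mm over their backs; the gripper's body (76 mm by 85 mm) begins 54 mm behind the grasp point. The pads swing forward as they close: fully open they stand 13 mm farther back than shut.
Start: joints at [-1.387, 0.313, 1.498, -0, 1.331, -0.223], TCP at [0.208, -0.482, 0.231] pointing down, gripper open.
Joint ranges: [-2.94, 2.94], [-0.97, 2.17], [0.19, 2.56], [-1.23, 4.37], [0.02, 3.11], [-2.88, 2.88]. Speed limits (rad/s): [2.39, 2.39, 3.01, 3.14, 3.14, 3.14].

## Interface

Orientations are given as a unit quaternion [w, x, y, z].
In Python, from cell import r gives the robot as it stands. The module is installed in compiled form; this text tells all that it offers.
- The arm moves only by the tool move_arm, never from a script. Its arguments are lists of equal length, an entry for each row: "slide": the shift along the tool's x, y, z in cm, a list of three; "twist": the turn about the tool's z in rad; "hand": the opening in per cent of the stroke, from 0 (shut) to 100 (fully open). A call has 1 to 12 rows; each row is the pose to reach, as a shift and turn from the pose commanded when the call began, along the tool's axes at that moment; what a row does not reach only later rows make up. A row lasts 1/10 s, in which the tool goes at most 50 mm and 8.59 degrees, less where a joint would pass 70% of its speed; a pose out of reach is approached as far as the arm can. A call with a gripper value outside its range is refused whole. The fingers move at their own pace and stop on an object; "newtons" is the grip in N (left out, the last holds). Time passes only in rows, so rows that repeat a pose let the fingers close. It gives the time, the measured TCP pose, the force, the opening and the grip force at its end, in the units of the state.
- r.get_obs(): the state, without advancing time (a new reading comes with each control period).
- r.get_image(name): name is "scene" or "side" or "wrist"; returns a dict with "frame" (400x640x3 uint8, blue, green, red), "mtx" (3x3 intrinsics, pixels), "k1" (the pictures are not rectified: a ray, as slopes to the right and down, at radius r is drawn at 1 + k1 r^2 times it, then the intrinsics apply), "world_to_cam" (4x4, takes a point from world to camera coordinates). Camera axes: x right, y up, looking along -z (the intrinsics and any distortion apply to the point x, -y, -z); pixel columns grow to the right and rows downward; lengths in m; the calibration is good to about 2 mm. A picture is of the moment at which its call begins. There is no depth.
- r.job_done(): hands the job in; it is judged then, once.
The state is a dict: "time": time; "joint_positions": joint angles; "qvel": joint speeds; "joint_efforts": joint torques, N m; "tcp_pos": TCP position; "tcp_rot": TCP orientation; "wrist_force": force on the tool from outside, world axes, zero at the start; "moment": the same for the moment, N m; "gripper_width": finger opening in m; "grip_force": force on a finger pad.
Only numpy, scipy, OpenCV 4.12 (cv2) and the standard library are available. Lean on these libraries where they do the work, as an engineer would, in place of code of your own. Each camera call takes 0.05 s, during which the arm holds its last target. There are 200 camera calls.

## Working session

There is one attempt and no reset: what is moved stays moved. The work goes in short steps, Python scripts to look and compute and a tool call to move; the robot and the scene stay as the last step left them, time stands still between calls to the robot, and variables do not carry over. Pictures are saved under pics/ and viewed, at most 10 in all, crops included, and the job is handed in when it is done.

Besides the shell and the picture viewer there is one more tool, called after "Request:" by a JSON object that holds its "method" and its "body", one argument or row to a line. move_arm: Moves the arm, as the interface text tells. Its arguments: {"type":"object","properties":{"slide":{"type":"array"},"twist":{"type":"array"},"hand":{"type":"array"},"newtons":{"type":"number"}},"required":["slide","twist","hand"]}

```bash
mkdir -p pics; cat > h.py <<'E'
import numpy as np, cv2
from cell import r
def ray(im,uv):
    K=np.array(im["mtx"]);k=im["k1"];T=np.array(im["world_to_cam"])
    d=cv2.undistortPoints(np.array([[uv]],float),K,np.array([k,0,0,0,0.]))[0,0]
    R=T[:3,:3];return -R.T@T[:3,3], R.T@np.array([d[0],-d[1],-1])
def onz(im,uv,z):
    o,d=ray(im,uv);return o+d*(z-o[2])/d[2]
def proj(im,p):
    T=np.array(im["world_to_cam"]);c=T[:3,:3]@np.array(p)+T[:3,3]
    x=np.array([c[0],-c[1]])/-c[2];x=x*(1+im["k1"]*(x@x));K=np.array(im["mtx"]);return K[:2,:2]@x+K[:2,2]
E
python3 - <<'E'
from h import *
import pickle
d={}
for n in("scene","side"):
    d[n]=im=r.get_image(n);cv2.imwrite(f"pics/{n}0.png",im["frame"])
    T=np.array(im["world_to_cam"]);print(n,-T[:3,:3].T@T[:3,3])
pickle.dump(d,open("v0.pkl","wb"));o=r.get_obs();print(o["time"],o["tcp_pos"],o["tcp_rot"],o["wrist_force"])
E
```

```text
scene [0.15712061 0.64071729 0.51713287]
side [0.38364195 0.71679779 0.46205317]
0.1 [ 0.20765868 -0.48194795  0.23080195] [-5.68932627e-04  9.79386156e-01  2.01996123e-01 -1.08830048e-05] [-0.14776245 -0.19615165 -0.84685697]
```

View pics/scene0.png

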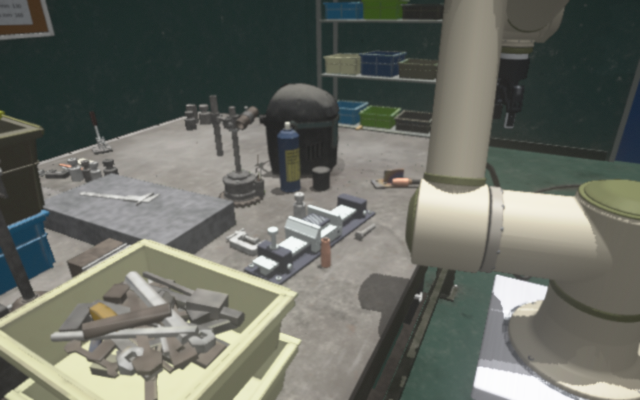

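View pics/side0.png

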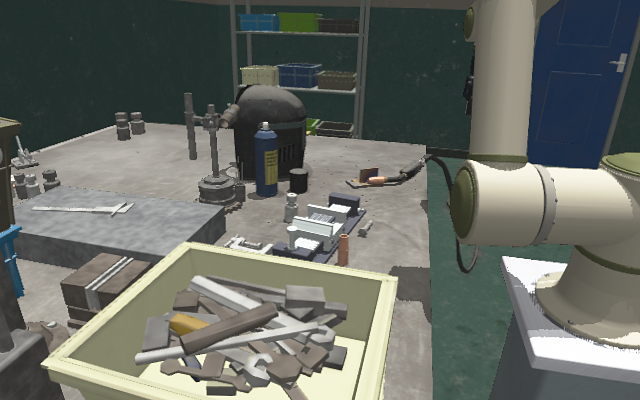

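The rail runs diagonally in the scene view, from about (255,270) to (365,205). The slide is near (310,225). I'll enlarge both crops.

```bash
python3 - <<'E'
import pickle,cv2
from h import *
d=pickle.load(open("v0.pkl","rb"))
cv2.imwrite("pics/c1.png",cv2.resize(d["scene"]["frame"][180:290,225:385],None,fx=5,fy=5,interpolation=cv2.INTER_CUBIC))
cv2.imwrite("pics/c2.png",cv2.resize(d["side"]["frame"][180:270,220:380],None,fx=5,fy=5,interpolation=cv2.INTER_CUBIC))
E
```

```text
(no output)
```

View pics/c1.png

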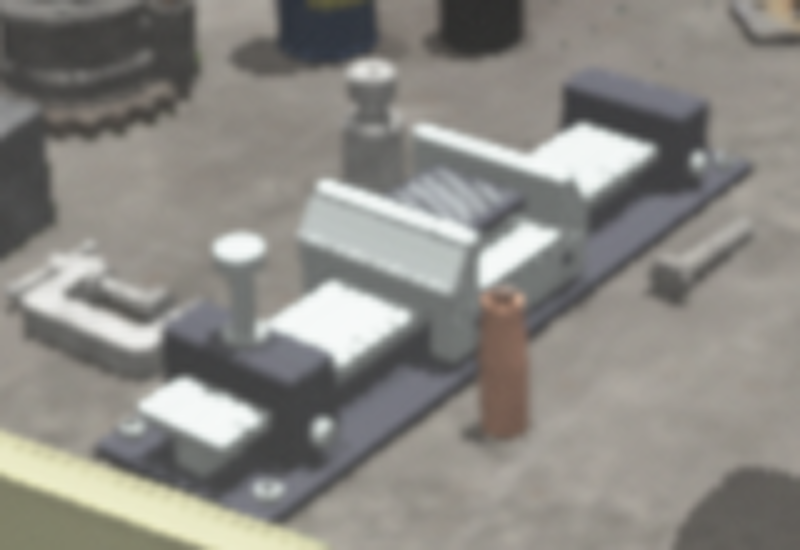

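View pics/c2.png

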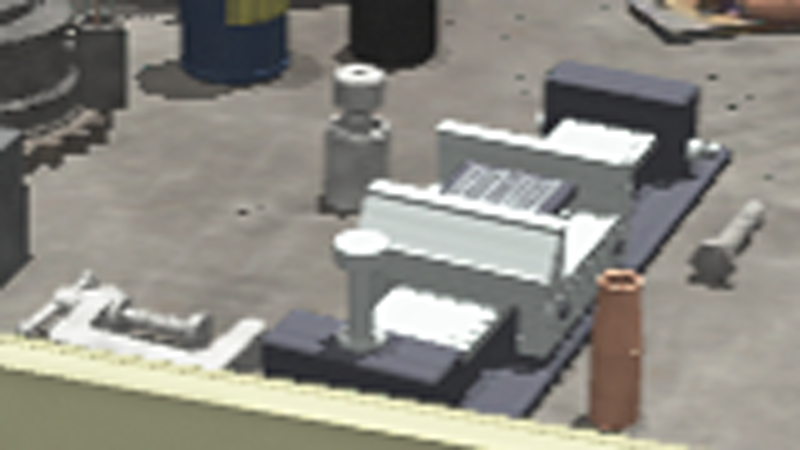

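The pin stop is the one nearest the cameras: pin head at crop pixel (240,248) in scene and (362,243) in side. The plain stop is at the far end, and the slide sits between them with its plate at about (458,198) and (512,185).

```bash
python3 - <<'E'
import pickle
from h import *
d=pickle.load(open("v0.pkl","rb"))
P={"scene":dict(pin=(240,245,.1),base_FR=(750,167,.008),base_NR=(275,520,.008),base_NL=(97,455,.008),
 ns_l=(320,182,.072),ns_r=(476,234,.072),fs_l=(415,127,.072),fs_r=(580,183,.072),
 plN_l=(565,90,.055),plN_r=(700,120,.055),plF_l=(575,70,.055),plF_r=(708,102,.055),psF_r=(332,360,.055),psN_r=(285,385,.055),psN_l=(168,335,.055),noz=(503,298,.066),wt=(372,70,.07),plate=(458,198,.06)),
"side":dict(pin=(362,243,.1),base_FR=(728,152,.008),ns_l=(370,184,.072),ns_r=(564,232,.072),fs_l=(440,125,.072),fs_r=(635,167,.072),
 plN_l=(547,80,.055),plN_r=(692,104,.055),plF_l=(557,63,.055),plF_r=(698,85,.055),psN_r=(462,380,.055),noz=(620,274,.066),wt=(358,72,.07),plate=(512,186,.06))}
for n,o in(("scene",(225,180)),("side",(220,180))):
    for k,(u,v,z) in P[n].items(): print(n,k,np.round(onz(d[n],(u/5-.4+o[0],v/5-.4+o[1]),z)*1000,0)[:2])
E
```

```text
scene pin [586.  30.]
scene base_FR [ 476. -298.]
scene base_NR [543.  82.]
scene base_NL [636.  77.]
scene ns_l [614. -79.]
scene ns_r [524. -65.]
scene fs_l [ 601. -150.]
scene fs_r [ 502. -130.]
scene plN_l [ 567. -254.]
scene plN_r [ 488. -250.]
scene plF_l [ 573. -279.]
scene plF_r [ 492. -272.]
scene psF_r [544.  30.]
scene psN_r [552.  55.]
scene psN_l [618.  44.]
scene noz [493. -30.]
scene wt [ 657. -204.]
scene plate [ 558. -112.]
side pin [586.  33.]
side base_FR [ 479. -298.]
side ns_l [614. -75.]
side ns_r [523. -53.]
side fs_l [ 601. -147.]
side fs_r [ 504. -127.]
side plN_l [ 572. -257.]
side plN_r [ 495. -247.]
side plF_l [ 572. -282.]
side plF_r [ 495. -273.]
side psN_r [541.  49.]
side noz [495. -33.]
side wt [ 658. -204.]
side plate [ 559. -116.]
```

Request:
{"method": "move_arm", "body": {
  "slide": [
    [4,-1.7,0],
    [8,-3.4,0],
    [12,-5.1,0],
    [16,-6.8,0],
    [20,-8.5,0],
    [24,-10.2,0],
    [28,-11.9,1],
    [32,-13.6,2],
    [36,-15.3,3],
    [40,-17,4],
    [44,-18.7,5],
    [47,-20,5]
  ],
  "twist": [0.1,0.2,0.3,0.4,0.5,0.58,0.58,0.58,0.58,0.58,0.58,0.58],
  "hand": [0,0,0,0,0,0,0,0,0,0,0,0]
}}

```text
time: 1.3
tcp_pos: [0.5609, -0.1102, 0.1795]
tcp_rot: [-0.001, 0.996, -0.086, -0.001]
wrist_force: [-0.6, -0.9, -0.1]
gripper_width: -0.0
grip_force: 0.0
```

```bash
python3 - <<'E'
from h import *
import pickle
d={}
d["wrist"]=r.get_image("wrist");d["scene"]=r.get_image("scene");pickle.dump(d,open("v1.pkl","wb"))
cv2.imwrite("pics/w1.png",d["wrist"]["frame"])
o=r.get_obs();print({k:np.round(o[k],4).tolist() for k in("time","tcp_pos","tcp_rot","wrist_force","gripper_width")})
for p in((.586,.031,.1),(.560,-.112,.06),(.5686,-.0637,.072)):print(proj(d["wrist"],p))
E
```

```text
{'time': 1.4, 'tcp_pos': [0.5617, -0.1095, 0.1803], 'tcp_rot': [-0.0005, 0.9964, -0.0845, -0.0004], 'wrist_force': [0.1699, -1.1305, 0.2608], 'gripper_width': -0.0002}
[142.112967   207.73875145]
[317.73614913 194.72049349]
[264.01173674 198.38383645]
```

View pics/w1.png

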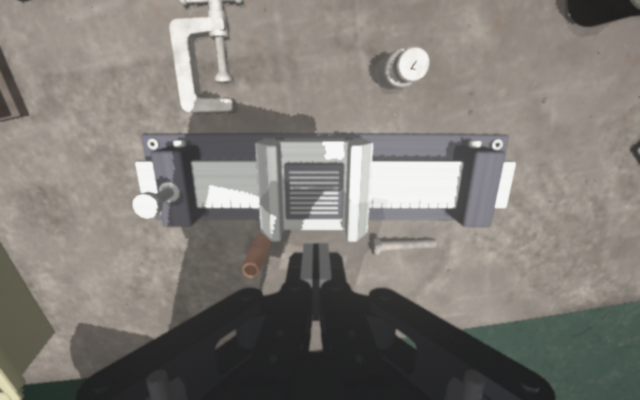

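The wrist view shows the plate centred at (314,190), the pin head at (145,205) and the rail square to the tool.

```bash
python3 - <<'E'
from h import *
import pickle
d=pickle.load(open("v1.pkl","rb"));im=d["wrist"]
for u,v,z in((314,190,.06),(145,205,.1),(143,135,.008),(507,136,.008),(260,190,.072),(372,187,.072),(190,226,.055),(181,150,.055),(464,226,.055)):print(u,v,np.round(onz(im,(u,v),z)*1000,1))
q=r.get_obs()["tcp_rot"];from scipy.spatial.transform import Rotation as R
M=R.from_quat([q[1],q[2],q[3],q[0]]).as_matrix();print(M.round(3))
E
```

```text
314 190 [ 565.2 -109.3   60. ]
145 205 [587.9  27.7 100. ]
143 135 [642.4  64.7   8. ]
507 136 [ 574.7 -322.2    8. ]
260 190 [577.  -61.9  72. ]
372 187 [ 562.6 -161.9   72. ]
190 226 [547.7  21.1  55. ]
181 150 [622.9   5.9  55. ]
464 226 [ 500.6 -252.1   55. ]
[[ 0.986 -0.168 -0.001]
 [-0.168 -0.986  0.001]
 [-0.001 -0.001 -1.   ]]
```

Request:
{"method": "move_arm", "body": {
  "slide": [
    [0,0,3],
    [0,0,6],
    [0,0,9],
    [0,0,11],
    [0,0,11.6],
    [0,0,11.6],
    [0,0,12],
    [0,0,12.2],
    [0,0,12.4],
    [0,0,12.5],
    [0,0,12.5]
  ],
  "twist": [0,0,0,0,0,0,0,0,0,0,0],
  "hand": [0,0,0,0,0,0,0,0,0,0,0]
}}

```text
time: 2.5
tcp_pos: [0.5607, -0.1128, 0.0573]
tcp_rot: [0.0, 0.996, -0.086, 0.001]
wrist_force: [-2.2, -0.1, 7.1]
gripper_width: -0.0004
grip_force: 3.4
```

Request:
{"method": "move_arm", "body": {
  "slide": [
    [0,0,0.2],
    [0,0,0.4],
    [0,0,0.5],
    [0,0,0.5],
    [0,0,0.5]
  ],
  "twist": [0,0,0,0,0],
  "hand": [0,0,0,0,0]
}}

```text
time: 3.0
tcp_pos: [0.5607, -0.1128, 0.0527]
tcp_rot: [0.0, 0.996, -0.086, 0.001]
wrist_force: [-3.5, 1.1, 9.5]
gripper_width: -0.0001
grip_force: 4.7
```

Request:
{"method": "move_arm", "body": {
  "slide": [
    [0,-0.3,0],
    [0,-0.8,0],
    [0,-1.4,0],
    [0,-2,0],
    [0,-2.6,0],
    [0,-3.2,0],
    [0,-3.8,0],
    [0,-4.4,0],
    [0,-5,0],
    [0,-5.6,0],
    [0,-6,0],
    [0,-6,0]
  ],
  "twist": [0,0,0,0,0,0,0,0,0,0,0,0],
  "hand": [0,0,0,0,0,0,0,0,0,0,0,0]
}}

```text
time: 4.2
tcp_pos: [0.5712, -0.053, 0.0528]
tcp_rot: [0.0, 0.996, -0.086, 0.001]
wrist_force: [-2.7, 1.1, 10.1]
gripper_width: 0.0001
grip_force: 4.7
```

```bash
python3 - <<'E'
from h import *
im=r.get_image("side");cv2.imwrite("pics/s2.png",cv2.resize(im["frame"][180:270,220:380],None,fx=5,fy=5,interpolation=cv2.INTER_CUBIC))
E
```

```text
(no output)
```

View pics/s2.png

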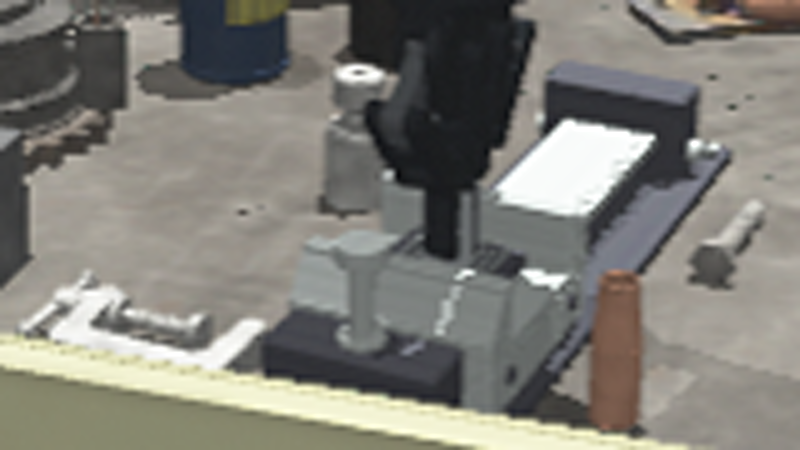

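The slide came along with the fingers. Its near shoulder, at about (400,270), has nearly reached the pin block. I'll push on slowly and watch the force.

Request:
{"method": "move_arm", "body": {
  "slide": [
    [0,-0.2,0],
    [0,-0.4,0],
    [0,-0.6,0],
    [0,-0.8,0],
    [0,-1,0],
    [0,-1.2,0],
    [0,-1.4,0],
    [0,-1.4,0]
  ],
  "twist": [0,0,0,0,0,0,0,0],
  "hand": [0,0,0,0,0,0,0,0]
}}

```text
time: 5.05
tcp_pos: [0.574, -0.0407, 0.0531]
tcp_rot: [0.001, 0.996, -0.086, 0.002]
wrist_force: [-0.8, -4.6, 10.0]
gripper_width: 0.0003
grip_force: 4.6
```

Request:
{"method": "move_arm", "body": {
  "slide": [
    [0,-0.2,0],
    [0,-0.4,0],
    [0,-0.6,0],
    [0,-0.6,0]
  ],
  "twist": [0,0,0,0],
  "hand": [0,0,0,0]
}}

```text
time: 5.45
tcp_pos: [0.5753, -0.0349, 0.0532]
tcp_rot: [0.001, 0.996, -0.086, 0.002]
wrist_force: [-1.0, -4.4, 9.3]
gripper_width: 0.0001
grip_force: 4.6
```

```bash
python3 - <<'E'
from h import *
im=r.get_image("side");cv2.imwrite("pics/s3.png",cv2.resize(im["frame"][180:270,220:380],None,fx=5,fy=5,interpolation=cv2.INTER_CUBIC))
E
```

```text
(no output)
```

View pics/s3.png

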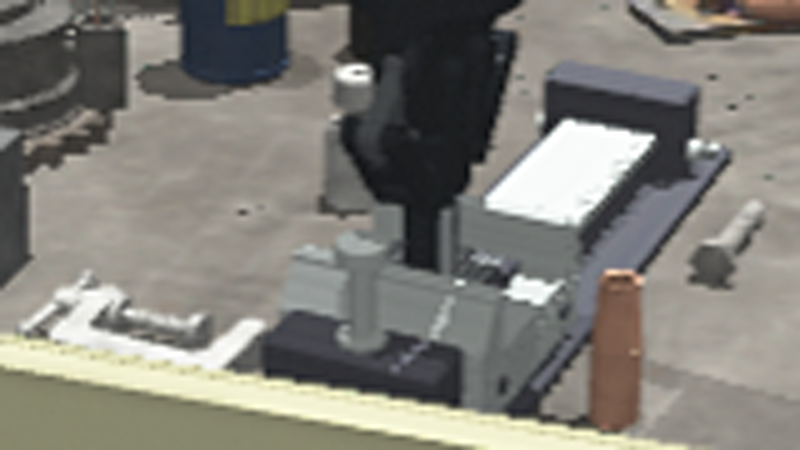

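The side force levels off at 4.5 N while the fingertips slip on the plate, and the slide sits against the pin block. I'll lift straight off.

Request:
{"method": "move_arm", "body": {
  "slide": [
    [0,0,-0.2],
    [0,0,-0.5],
    [0,0,-0.8],
    [0,0,-1.2],
    [0,0,-2],
    [0,0,-4],
    [0,0,-7],
    [0,0,-10],
    [0,0,-12.5],
    [0,0,-12.5]
  ],
  "twist": [0,0,0,0,0,0,0,0,0,0],
  "hand": [0,0,0,0,0,0,0,0,0,0]
}}

```text
time: 6.5
tcp_pos: [0.5753, -0.0338, 0.1801]
tcp_rot: [0.0, 0.996, -0.086, 0.003]
wrist_force: [0.4, -0.7, -1.1]
gripper_width: -0.0004
grip_force: 0.0
```

```bash
python3 - <<'E'
from h import *
im=r.get_image("wrist");cv2.imwrite("pics/w2.png",im["frame"]);print(r.get_obs()["wrist_force"])
E
```

```text
[ 0.15642764  0.09284612 -1.29828558]
```

View pics/w2.png

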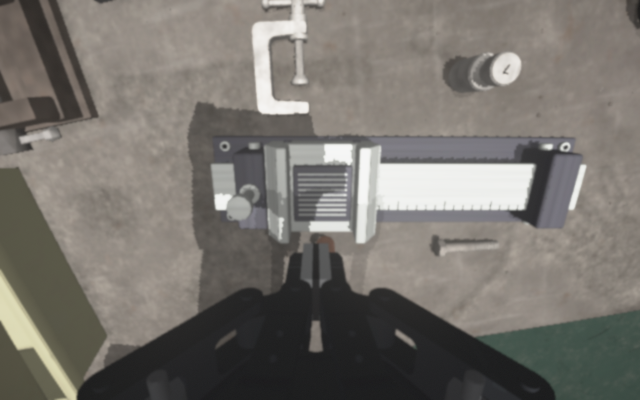

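The slide's end at x≈266 px meets the pin block with no gap. The plate is up, and the loose things in view look undisturbed.

```bash
python3 -c "
from cell import r
print(r.job_done())"
```

```text
the job is handed in; nothing more can be done
None
```

The slide is home against the pin stop and the plate was released so the brake holds; the job is handed in at about 6.5 s, with no verdict returned.

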